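# Mount the fresh whetstone on its holder

### The job

Take the carrier plate with the fresh, full-thickness whetstone from the sloping draining rack and lower it gently, stone side up, over both dowels of the stone holder until it lies flat on the bed. Then swing the keeper over the end of the plate as far as it goes. Leave the other stones where they are, and let go of everything.

Things in the scene. Friction and masses are not known exactly. Their poses are not given: they have to be found in the camera images.
- carrier: To be mounted, 0.45-0.65 kg: aluminium plate 210 x 50 x 6 mm (x, y, z), a brick-coloured stone 150 x 50 x 22 mm bonded on its top, flush with its long sides (28 mm in all). Fits either way round. Gripped across its 50 mm width; 5 mm of each long side overhang slats and bed, free below. Origin: centre of the underside; x along its length, uphill at the start, z out of the stone's face.
- hole_round (a point): Centre of the carrier's round through hole, 10 mm across, in the bare end at -x, 92 mm from the middle, at the plate's underside. Axes as the carrier.
- hole_slot (a point): Centre of the carrier's slot, 13 mm along x by 10 mm, in the bare end at +x, 92 mm from the middle, at the plate's underside. Axes as the carrier.
- rack: Fixed wooden draining rack, 330 mm wide (y), yaw within 0.22 rad. Slats rise at 32 degrees towards +x, away from the robot: faces lean towards the robot. Lip 12 mm high at the low end. Three places, centres at y = -105, 0, 105 mm; which plate lies in which varies. A plate's underside centre is then at x = -11, z = 92 mm. Origin: on the table under the middle.
- worn_carrier: Bystander on the rack: the same plate with the same holes, but its stone is worn down to 7 mm (13 mm high in all). Origin: centre of the underside.
- lapping_plate: Bystander on the rack: a flat steel plate 210 x 50 x 8 mm, no stone, no holes. Origin: centre of the underside.
- slip_stone: Bystander: small loose grey stone 26 x 70 x 18 mm, lying on the plank behind the far end of the holder. Origin: centre of the underside.
- station: Fixed drained wooden trough 360 x 260 x 70 mm (x, y, z), a plank 124 mm wide along x across its middle (top 92 mm above the table), the stone holder on the plank. Yaw within 0.22 rad. A batten 10 mm high crosses the plank at x = 122 mm. Origin: on the table under the middle.
- seat (a point): Middle of the top face of the holder's bed, 122 mm above the table: a steel rail 212 x 38 mm along x, 30 mm above the plank. The mounted carrier's origin comes here, its x along the bed's x (either way round). Axes as the station.
- dowel_near (a point): Foot of the holder's dowel nearer the robot, in the bed's top face at x = -92 mm from the seat: 8 mm across, straight for 6 mm, then tapering to 3 mm at 14 mm height.
- dowel_far (a point): Foot of the other dowel, alike, at x = +92 mm from the seat.
- keeper (a joint): Angle (rad) of a flat L-shaped steel lever on an upright pin; dry friction 0.06 N m, stays where left. 0 = closed, at its stop: knob arm along the station's -x, nose along -y over the corner of the plate's near end, 2 mm above it. Grows clockwise seen from above: at 1.57 the knob arm points to the station's +y, the nose to -x, clear of the plate. Starts open, 1.3 to 1.6; limit 1.65.
- pivot (a point): The keeper's pin, at the underside of the lever, 88 mm towards -x and 48 mm towards +y from the seat and 8 mm above the bed. The nose, 14 mm wide, reaches 36 mm from it, square to the knob arm.
- knob (a point): On the axis of the keeper's upright black knob, 16 mm across, 60 mm from the pin; from the lever's top face (14 mm below this point) the knob rises to 16 mm above this point. Moves with the keeper.
Things that resemble listed ones, but are neither listed nor needed, are in the scene too. Leave any red look-alike of the carrier alone.

How it is judged:
By the outcome, as a careful person would: the job done as asked, in the order asked, and still so for the second after the job is handed in, with the robot touching nothing.
It also fails if it takes over 50 s, if anything falls off the work surface, if the arm or the gripper's body presses on something with over 40 N, if the wrist force passes 120 N, or if a joint passes its speed limit or range.

### The arm

A 6-joint arm with a two-finger parallel gripper is mounted at the origin on the work surface. World frame = base frame: x ahead of the robot, y to its left, z up, the work surface at z = 0. Lengths are in m, angles in rad, forces in N, time in s.
With the tool pointing down it reaches from about 0.375 to 0.9 m from the base axis. Payload 3.1 kg.
Tool frame: the origin (TCP) lies at the very end of the fingers, on their centre line; the grasp point (between the pads) lies 19 mm behind it (manip.tcp_to_grasp is the distance from the TCP to the grasp point, in m); z points along the fingers, y is the line along which they close (so a half turn about z gives the same grasp; the last joint's range is limited). The gripper opens to 85 mm and grips with 20 to 120 N. Pads are 22 mm wide; open, the fingers measure 114 mm over their backs; the gripper's body (76 mm by 85 mm) begins 54 mm behind the grasp point. The pads swing forward as they close: fully open they stand 13 mm farther back than shut.
Start: joints at [-1.423, 0.527, 1.433, -0, 1.181, -0.178], TCP at [0.201, -0.592, 0.231] pointing down, gripper open.
Joint ranges: [-3.08, 3.08], [-0.75, 2.2], [0.22, 2.44], [-1.43, 4.57], [0, 2.65], [-2.85, 2.85]. Speed limits (rad/s): [2.79, 2.79, 3.14, 3.14, 3.14, 3.14].

### API

Orientations are given as a unit quaternion [x, y, z, w].
In Python, from station import manip gives the robot as it stands. The module is installed in compiled form; this text tells all that it offers.
- The arm moves only by the tool step_arm, never from a script. Its argument "commands" is one flat list of numbers, 6 for each row, row after row: the shift along the tool's x, y, z in m, then the turn, a rotation vector about the tool's x, y, z in degrees. A call has exactly 10 rows; each row is the pose to reach, as a shift and turn from the pose commanded when the call began, along the tool's axes at that moment; what a row does not reach only later rows make up. A row lasts 1/10 s, in which the tool goes at most 50 mm and 8.59 degrees, less where a joint would pass 70% of its speed; a pose out of reach is approached as far as the arm can. A call with a gripper value outside its range is refused whole. "jaw" is the opening in per cent of the stroke, from 0 (shut) to 100 (fully open), set as the call begins (left out, the last holds). The fingers move at their own pace and stop on an object; "grip_force" is the grip in N (left out, the last holds). Time passes only in rows, so rows that repeat a pose let the fingers close, or fill a call up. It gives the time, the measured TCP pose, the force, the opening and the grip force at its end, in the units of the state.
- manip.sense(): the state, without advancing time (a new reading comes with each control period).
- manip.snapshot(name): name is "side" or "top" or "wrist"; returns a dict with "pixels" (384x512x3 uint8, blue, green, red), "fx", "fy", "cx", "cy" (pixels), "R" (3x3) and "t" (3): a world point X has camera coordinates R X + t; the wrist camera has in their place "mount" (4x4, takes a point from camera to tool coordinates, whose origin is the TCP and whose axes are the flange's). Camera axes: x right, y down, z forward; pixel columns grow to the right and rows downward; lengths in m; the calibration is good to about 2 mm. A picture is of the moment at which its call begins: read the wrist's pose just before it. There is no depth.
- manip.sign_off(): hands the job in; it is judged then, once.
The state is a dict: "t": time; "q": joint angles; "qd": joint speeds; "tau": joint torques, N m; "tcp_pos": TCP position; "tool_rot": TCP orientation; "force": force on the tool from outside, world axes, zero at the start; "ft_torque": the same for the moment, N m; "finger_gap": opening from 0.0 (shut) to 1.0 (fully open); "gripper_force": force on a finger pad.
Only numpy, scipy, OpenCV 4.12 (cv2) and the standard library are available. Lean on these libraries where they do the work, as an engineer would, in place of code of your own. Each camera call takes 0.05 s, during which the arm holds its last target. There are 200 camera calls.

## Working session

There is one attempt and no reset: what is moved stays moved. The work goes in short steps, Python scripts to look and compute and a tool call to move; the robot and the scene stay as the last step left them, time stands still between calls to the robot, and variables do not carry over. Pictures are saved under pics/ and viewed, at most 12 in all, crops included, and the job is handed in when it is done.

Besides the shell and the picture viewer there is one more tool, called after "Emit:" in YAML: its name, and indented under it one key for each argument. step_arm: Moves the arm, as the interface text tells. Its arguments: {"type":"object","properties":{"commands":{"type":"array","items":{"type":"number"}},"jaw":{"type":"number"},"grip_force":{"type":"number"}},"required":["commands"]}

```bash
mkdir -p pics; cat > h.py <<'E'
import numpy as np, cv2, json
from scipy.spatial.transform import Rotation as Ro
from station import manip
def snap(n):
    s=manip.sense(); d=manip.snapshot(n)
    im=np.array(d["pixels"],np.uint8)
    if n=="wrist":
        M=np.array(d["mount"]); T=np.eye(4); T[:3,:3]=Ro.from_quat(s["tool_rot"]).as_matrix(); T[:3,3]=s["tcp_pos"]
        W=T@M; R=W[:3,:3].T; t=-R@W[:3,3]
    else: R=np.array(d["R"]); t=np.array(d["t"])
    c=dict(K=np.array([[d["fx"],0,d["cx"]],[0,d["fy"],d["cy"]],[0,0,1.]]),R=R,t=t)
    np.savez(f"{n}.npz",im=im,**c)
    return im,c
def load(n):
    z=np.load(f"{n}.npz"); return z["im"],{k:z[k] for k in("K","R","t")}
def ray(c,p):
    d=c["R"].T@np.linalg.inv(c["K"])@np.array([p[0],p[1],1.]); return -c["R"].T@c["t"],d
def onz(c,p,z):
    o,d=ray(c,p); return o+d*(z-o[2])/d[2]
def proj(c,X):
    q=c["K"]@(c["R"]@np.asarray(X,float)+c["t"]); return q[:2]/q[2]
def tri(c1,p1,c2,p2):
    o1,d1=ray(c1,p1);o2,d2=ray(c2,p2); a=np.linalg.lstsq(np.c_[d1,-d2],o2-o1,rcond=None)[0]
    A=o1+a[0]*d1;B=o2+a[1]*d2; return (A+B)/2,np.linalg.norm(A-B)
E
python3 - <<'E'
from h import *
a,ca=snap("top"); b,cb=snap("side")
cv2.imwrite("pics/top0.png",cv2.resize(a,(800,600),interpolation=cv2.INTER_CUBIC)); cv2.imwrite("pics/side0.png",cv2.resize(b,(800,600),interpolation=cv2.INTER_CUBIC))
for c in(ca,cb): print(c["K"].round(1).tolist(),(-c["R"].T@c["t"]).round(3),c["R"].round(2).tolist())
print(manip.sense())
E
```

```text
[[379.6, 0.0, 255.4], [0.0, 379.6, 193.1], [0.0, 0.0, 1.0]] [0.304 0.042 1.191] [[-0.01, -1.0, -0.02], [-0.98, 0.01, -0.17], [0.17, 0.02, -0.98]]
[[450.4, 0.0, 255.7], [0.0, 450.4, 191.7], [0.0, 0.0, 1.0]] [-0.138  0.86   0.867] [[-0.81, -0.59, -0.02], [-0.34, 0.48, -0.81], [0.48, -0.65, -0.59]]
{'t': 0.1, 'q': array([-1.42252150e+00,  5.28361243e-01,  1.43377819e+00, -5.14756608e-06,
        1.18140091e+00, -1.78537382e-01]), 'qd': array([ 0.00067796, -0.00294137, -0.00146926, -0.00060361,  0.00090578,
        0.00176774]), 'tau': array([ 3.50650071e-04, -4.43302774e+01, -1.78586322e+01, -2.52113705e-04,
        3.83791412e-03,  1.92763019e-05]), 'tcp_pos': array([ 0.20054862, -0.59126956,  0.23043754]), 'tool_rot': array([ 9.86678276e-01,  1.62680762e-01,  1.23550238e-05, -9.73765991e-04]), 'force': array([-0.23824422, -0.2407593 , -0.28701997]), 'ft_torque': array([ 0.00891404,  0.05269324, -0.03657645]), 'gripper_force': 0.0, 'finger_gap': 0.9990985366144173}
```

View pics/top0.png

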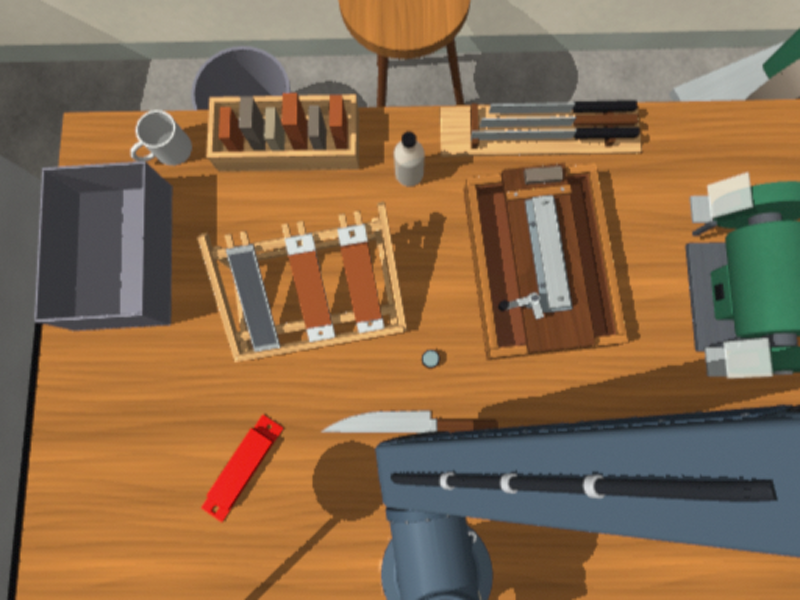

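View pics/side0.png

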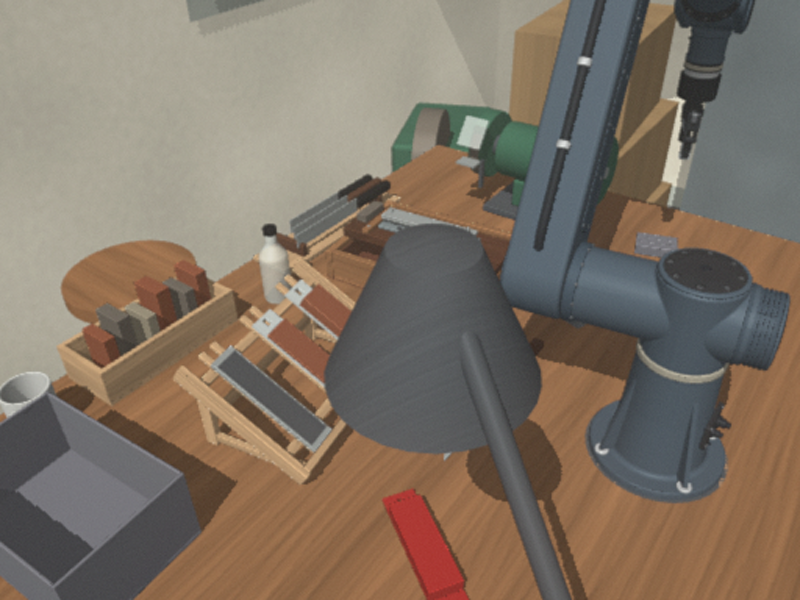

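Top view: the rack holds the lapping plate (255,298), brick stone A in the middle (310,290) and brick stone B on the right (360,280). The red look-alike is at (243,468), the holder at (548,255) and the keeper knob at (505,305). In the side view a lamp hides part of the rack. A and B are the two candidates, so I'll enlarge both views to tell which stone is thicker.

```bash
python3 - <<'E'
from h import *
a,_=load("top"); b,_=load("side")
A=cv2.resize(a[128:235,170:262],(400,465),interpolation=cv2.INTER_CUBIC)
B=cv2.resize(b[170:262,125:215],(400,409),interpolation=cv2.INTER_CUBIC)
B=cv2.copyMakeBorder(B,0,56,0,0,cv2.BORDER_CONSTANT)
cv2.imwrite("pics/crop1.png",np.hstack([A,B]))
E
```

```text
(no output)
```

View pics/crop1.png

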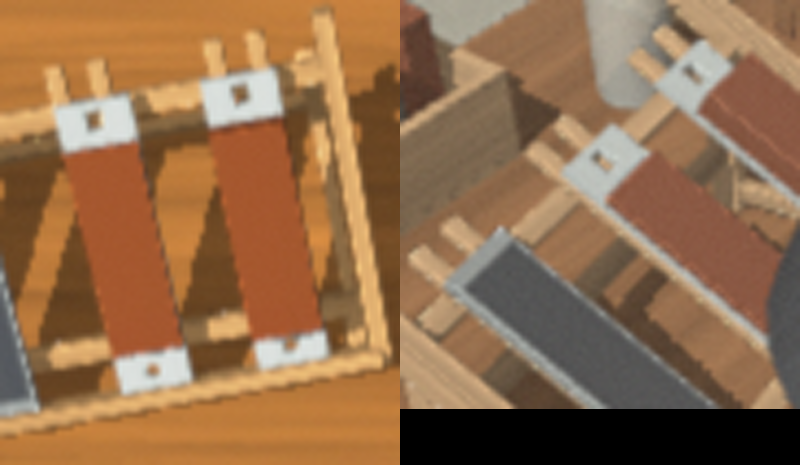

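A is middle, B is right. B's side face shows a thick edge line in the side view, and in the top view its stone hides part of its lower bare end and hole. So B is the full stone and A is the worn one. Next I'll get rough rack and station poses from the top view, then refine with the wrist camera.

```bash
cat >> h.py <<'E'
from scipy.optimize import least_squares
a32=np.radians(32); U=np.array([np.cos(a32),0,np.sin(a32)]); N=np.array([-np.sin(a32),0,np.cos(a32)]); Y=np.array([0,1.,0])
def pl(k,s,w,h): return np.array([-.011,k*.105,.092])+s*U+w*Y+h*N   # rack coords of plate-local pt
def fit(obs,x0):  # obs: (cam,pixel,localpt) -> x,y,yaw
    f=lambda p:np.concatenate([proj(c,Ro.from_euler('z',p[2]).apply(X)+[p[0],p[1],0])-px for c,px,X in obs])
    r=least_squares(f,x0,loss='soft_l1'); return r.x,r.fun.reshape(-1,2)
def rel(pos,R):
    s=manip.sense(); R0=Ro.from_quat(s["tool_rot"]); 
    return R0.inv().apply(np.array(pos)-s["tcp_pos"])*1000,(R0.inv()*R).as_rotvec(degrees=True)
E
python3 - <<'E'
from h import *
a,c=load("top")
g=lambda x,y:np.array([170+x/4.348-.4,128+y/4.346-.4])
obs=[(c,g(95,120),pl(0,.092,0,.005)),(c,g(241,94),pl(-1,.092,0,.005)),(c,g(152,370),pl(0,-.092,0,.005)),
(c,g(200,83),pl(-1,.105,.025,.006)),(c,g(279,70),pl(-1,.105,-.025,.006)),(c,g(55,107),pl(0,.105,.025,.006)),(c,g(135,95),pl(0,.105,-.025,.006)),
(c,g(120,393),pl(0,-.105,.025,.006)),(c,g(192,381),pl(0,-.105,-.025,.006))]
p,r=fit(obs,[.55,.2,0]); print("rack",p.round(4),r.round(1).tolist())
k=.64
st=[((526,200),(.106,.019,.122)),((551,196),(.106,-.019,.122)),((570,309),(-.106,-.019,.122)),((487,357),(-.18,.13,.07)),((627,341),(-.18,-.13,.07)),((597,165),(.18,-.13,.07)),((467,181),(.18,.13,.07))]
p2,r2=fit([(c,np.array(q)*k,np.array(X)) for q,X in st],[.55,-.1,0]); print("station",p2.round(4),r2.round(1).tolist())
d=manip.snapshot("wrist"); print(np.array(d["mount"]).round(3).tolist(),d["fx"])
np.save("rough.npy",[p,p2])
# view pose above B: tool z=-n, dist 0.30 
yaw=Ro.from_euler('z',p[2]); o=yaw.apply(pl(-1,0,0,0))+[p[0],p[1],0]; 
R=yaw*Ro.from_matrix(np.c_[np.cross(Y,-N),Y,-N]); R2=yaw*Ro.from_matrix(np.c_[np.cross(-Y,-N),-Y,-N])
print("B",o.round(3)); 
for Q in(R,R2): print(rel(o+yaw.apply(N)*.25,Q))
E
```

```text
rack [0.5379 0.2358 0.1677] [[-0.5, 0.1], [2.1, -0.3], [-0.1, 0.2], [2.0, -0.5], [1.1, -0.6], [-1.0, 0.4], [-2.1, 0.1], [0.0, 0.3], [-0.4, 0.2]]
station [ 0.5831 -0.2159  0.0955] [[3.5, -0.7], [0.4, 0.5], [-0.7, -0.9], [1.2, 1.3], [-0.3, 2.2], [-0.8, -0.2], [-1.0, -1.5]]
[[-0.0, -0.962, -0.272, 0.069], [1.0, -0.0, -0.0, -0.001], [0.0, -0.272, 0.962, -0.142], [0.0, 0.0, 0.0, 1.0]] 292.72174385480224
B [0.545 0.13  0.092]
(array([ 426.72958354, -594.2533766 ,  -72.33426822]), array([ -47.17824818,   -3.90333967, -164.59066053]))
(array([ 426.72958354, -594.2533766 ,  -72.33426822]), array([-2.64098121, 31.92058019,  8.85180801]))
```

```bash
python3 - <<'E'
from h import *
p,p2=np.load("rough.npy")
ys=Ro.from_euler('z',p2[2]); D=ys*Ro.from_euler('x',180,degrees=True)
print(rel([.55,-.205,.34],D))
E
```

```text
(array([ 454.97957566, -253.91515735, -108.88451524]), array([-9.79631681e-02, -7.62984719e-03,  1.32544648e+01]))
```

Emit:
step_arm:
  commands: [0,0,-0.05,0,0,0,0.04,-0.02,-0.08,0,0,2,0.08,-0.045,-0.109,0,0,4,0.12,-0.07,-0.109,0,0,6,0.165,-0.09,-0.109,0,0,8,0.21,-0.115,-0.109,0,0,10,0.25,-0.14,-0.109,0,0,13.25,0.295,-0.165,-0.109,0,0,13.25,0.34,-0.19,-0.109,0,0,13.25,0.38,-0.21,-0.109,0,0,13.25]

```text
t: 1.15
tcp_pos: [0.4934, -0.2696, 0.3402]
tool_rot: [0.999, 0.048, -0.0, -0.0]
force: [0.1, -0.5, 0.6]
finger_gap: 0.999
gripper_force: 0.0
```

Emit:
step_arm:
  commands: [0.0375,-0.022,0,0,0,0,0.075,-0.044,0,0,0,0,0.075,-0.044,0,0,0,0,0.075,-0.044,0,0,0,0,0.075,-0.044,0,0,0,0,0.075,-0.044,0,0,0,0,0.075,-0.044,0,0,0,0,0.075,-0.044,0,0,0,0,0.075,-0.044,0,0,0,0,0.075,-0.044,0,0,0,0]

```text
t: 2.15
tcp_pos: [0.5629, -0.2208, 0.3404]
tool_rot: [0.999, 0.047, 0.0, 0.0]
force: [0.3, 0.5, -0.2]
finger_gap: 0.999
gripper_force: 0.0
```

```bash
python3 - <<'E'
from h import *
a,c=snap("wrist"); cv2.imwrite("pics/w1.png",cv2.resize(a,(800,600),interpolation=cv2.INTER_CUBIC))
print(manip.sense()["tcp_pos"])
p,p2=np.load("rough.npy"); ys=Ro.from_euler('z',p2[2])
for X in [(-.092,0,.122),(.092,0,.122),(-.106,.019,.122),(.106,-.019,.122)]: print((proj(c,ys.apply(X)+[p2[0],p2[1],0])/.64).round())
E
```

```text
[ 0.56298464 -0.22074335  0.34036035]
[398. 340.]
[398. 105.]
[376. 356.]
[424.  84.]
```

View pics/w1.png

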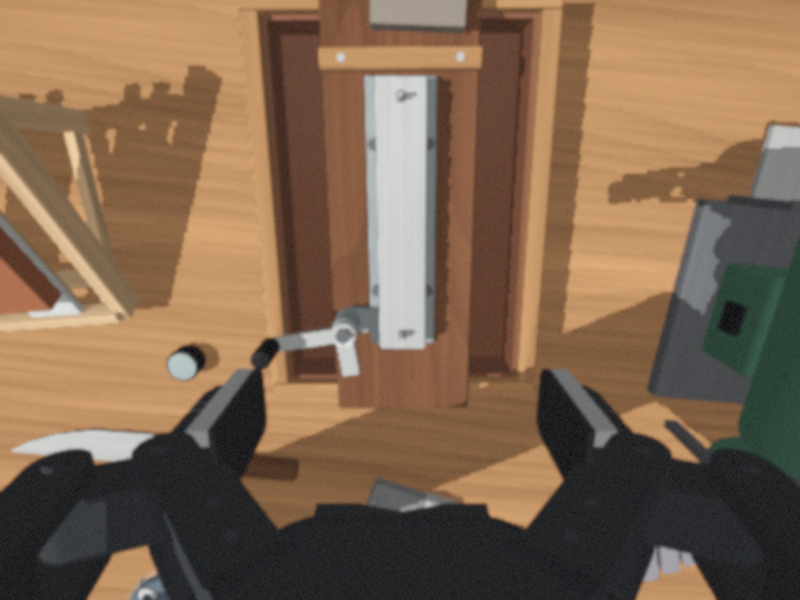

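The wrist view shows the bed's top face spanning about (376..427, 76..348). The far dowel is at (402,96), the near dowel at (405,333), the keeper pin at (345,333) and the knob at (266,352). I'll measure the dowels and bed numerically.

```bash
python3 - <<'E'
from h import *
a,c=load("wrist")
hsv=cv2.cvtColor(a,cv2.COLOR_BGR2HSV)
m=((hsv[...,1]<40)&(hsv[...,2]>185)).astype(np.uint8); m[:40]=0;m[230:]=0;m[:,:236]=0;m[:,285:]=0
for r in range(45,228,6):
    x=np.where(m[r])[0]; print(r,(x.min(),x.max(),len(x)) if len(x) else None,end=' ')
print()
z=np.where(m.sum(1)>15)[0]; print("rows",z.min(),z.max())
g=cv2.cvtColor(a,cv2.COLOR_BGR2GRAY)
print(g[54:70,248:274]); print(g[206:222,248:274])
E
```

```text
45 None 51 (np.int64(239), np.int64(271), 33) 57 (np.int64(236), np.int64(271), 33) 63 (np.int64(239), np.int64(271), 24) 69 (np.int64(237), np.int64(271), 35) 75 (np.int64(236), np.int64(271), 36) 81 (np.int64(236), np.int64(271), 36) 87 (np.int64(240), np.int64(271), 32) 93 (np.int64(241), np.int64(271), 31) 99 (np.int64(237), np.int64(271), 34) 105 (np.int64(237), np.int64(271), 33) 111 (np.int64(240), np.int64(271), 32) 117 (np.int64(237), np.int64(271), 34) 123 (np.int64(238), np.int64(271), 34) 129 (np.int64(240), np.int64(271), 32) 135 (np.int64(241), np.int64(271), 31) 141 (np.int64(242), np.int64(271), 30) 147 (np.int64(242), np.int64(271), 30) 153 (np.int64(241), np.int64(270), 30) 159 (np.int64(241), np.int64(270), 30) 165 (np.int64(241), np.int64(270), 30) 171 (np.int64(241), np.int64(270), 30) 177 (np.int64(242), np.int64(270), 29) 183 (np.int64(243), np.int64(270), 28) 189 (np.int64(243), np.int64(270), 28) 195 (np.int64(243), np.int64(270), 28) 201 (np.int64(243), np.int64(270), 28) 207 (np.int64(243), np.int64(270), 28) 213 (np.int64(244), np.int64(270), 16) 219 (np.i
[... 2841 characters left out ...]
86 196 201
  204 204 205 203 194 173 143 123]
 [205 203 203 203 204 203 198 186 179 174 164 162 177 190 196 200 203 205
  203 204 205 202 194 176 153 143]
 [203 203 202 201 203 204 200 195 194 191 187 184 193 198 201 203 204 204
  205 205 205 201 197 178 165 161]
 [204 202 201 202 204 206 205 202 204 203 200 198 199 201 203 203 205 204
  204 204 204 204 196 178 166 161]
 [204 204 202 204 202 205 206 207 205 205 205 201 201 201 202 204 204 205
  206 204 203 204 195 179 156 146]
 [204 201 203 202 203 205 203 206 206 208 204 202 201 200 203 203 203 204
  204 204 203 203 196 173 145 125]
 [200 197 196 198 200 202 203 202 202 200 200 199 197 198 199 199 202 200
  200 200 200 199 193 169 138 116]]
```

```bash
python3 - <<'E'
from h import *
a,c=load("wrist")
P=lambda *p:onz(c,p,.122)
n,f=P(257.8,213.2),P(256.1,61.4)
print("near",n,"far",f,"dist",np.linalg.norm(f-n),"mid",(n+f)/2,"yaw",np.arctan2(*(f-n)[[1,0]]))
e1,e2=P(257,48.6),P(257,222.6); print("ends",e1,e2,np.linalg.norm(e1-e2),(e1+e2)/2)
r1,r2=P(272.1,62),P(271.1,214); u=(f-n)/np.linalg.norm(f-n); 
for r in(r1,r2): print("right edge off",np.cross(u,r-n)[2])
yaw=np.arctan2(u[1],u[0]); seat=(n+f)/2
print("rightedge yaw",np.arctan2(*(r1-r2)[[1,0]]))
np.save("seat.npy",np.r_[seat,yaw])
k=onz(c,(266*.64,345*.64),.145); pv=onz(c,(344*.64,336*.64),.134); print("knob",k,"pin",pv, "pin exp",seat+Ro.from_euler('z',yaw).apply([-.088,.048,.008]))
p,p2=np.load("rough.npy")
yaw=Ro.from_euler('z',p[2]); o=yaw.apply(pl(-1,0,0,0))+[p[0],p[1],0]
R2=yaw*Ro.from_matrix(np.c_[U,-Y,-N]); t=o+yaw.apply(N)*.2; print(t,rel(t,R2)); print(Ro.from_quat(manip.sense()["tool_rot"]).as_matrix().round(3))
E
```

```text
near [ 0.49811994 -0.22770482  0.122     ] far [ 0.68113005 -0.20815609  0.122     ] dist 0.18405122369621882 mid [ 0.589625   -0.21793045  0.122     ] yaw 0.10641423834104075
ends [ 0.69451579 -0.20790919  0.122     ] [ 0.48485341 -0.22791755  0.122     ] 0.21061492334751458 [ 0.5896846  -0.21791337  0.122     ]
right edge off -0.018238088923958534
right edge off -0.017432954285805723
rightedge yaw 0.10205098935140466
knob [ 0.48645   -0.1199788  0.145    ] pin [ 0.49557243 -0.17990214  0.134     ] pin exp [ 0.49702454 -0.17954876  0.13      ]
[0.4401011  0.11273788 0.26160962] (array([ -90.63606288, -343.6516457 ,   78.74273274]), array([ 1.16116861, 31.98461764, -4.04562418]))
[[ 0.995  0.095  0.   ]
 [ 0.095 -0.995 -0.   ]
 [ 0.     0.    -1.   ]]
```

Emit:
step_arm:
  commands: [-0.013,-0.048,0,0,4,-0.5,-0.026,-0.095,0,0,8,-1,-0.038,-0.143,0,0,12,-1.5,-0.051,-0.19,0.01,0.5,16,-2,-0.063,-0.235,0.02,0.5,20,-2.5,-0.075,-0.28,0.035,1,24,-3,-0.085,-0.32,0.05,1,28,-3.5,-0.091,-0.344,0.065,1,32,-4,-0.091,-0.344,0.079,1.2,32,-4,-0.091,-0.344,0.079,1.2,32,-4]
  jaw: 75

```text
t: 3.2
tcp_pos: [0.4376, 0.1142, 0.2597]
tool_rot: [0.958, 0.081, 0.273, -0.024]
force: [0.3, 0.3, 0.3]
finger_gap: 0.75
gripper_force: 0.0
```

```bash
python3 - <<'E'
from h import *
a,c=snap("wrist"); cv2.imwrite("pics/w2.png",cv2.resize(a,(800,600),interpolation=cv2.INTER_CUBIC))
s=manip.sense(); print(s["tcp_pos"],s["qd"].round(3),s["finger_gap"])
E
```

```text
[0.43951608 0.11351156 0.26108302] [-0.019 -0.013 -0.049 -0.013  0.005  0.009] 0.7498641603748161
```

View pics/w2.png

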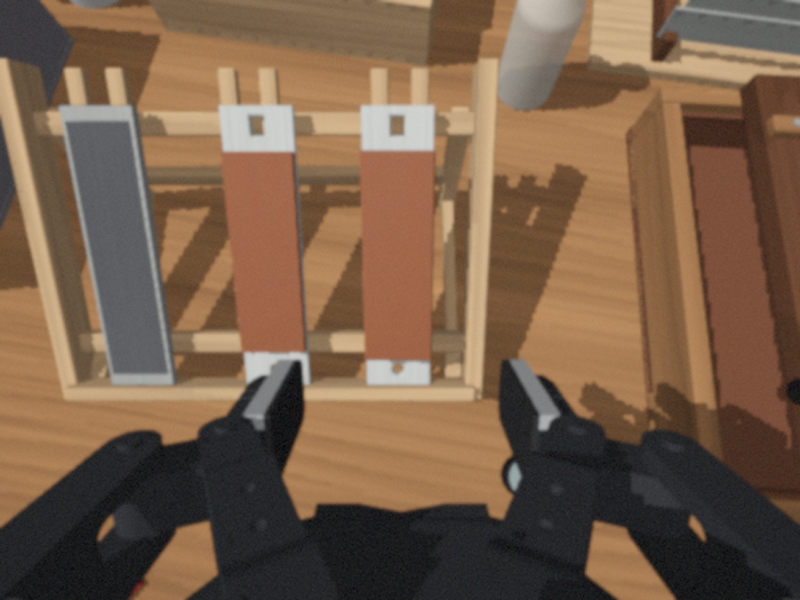

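The wrist view shows B's plate from (361,104) to (431,385) with its low hole at (397,368). A's plate starts at (220,105) and the lapping plate at (62,106). B's visible low bare end is about 25 px against about 33 px for A, which fits B having the taller stone. I'll measure both to check.

```bash
python3 - <<'E'
from h import *
a,c=load("wrist"); hsv=cv2.cvtColor(a,cv2.COLOR_BGR2HSV)
st=((hsv[...,0]<14)&(hsv[...,1]>110)&(hsv[...,2]>70)).astype(np.uint8)
wh=((hsv[...,1]<40)&(hsv[...,2]>150)).astype(np.uint8)
for nm,x0,x1 in(("A",138,200),("B",226,284)):
    for r in (70,80,104,140,180,210,220):
        x=np.where(st[r,x0:x1])[0]+x0; print(nm,"stone",r,x.min() if len(x) else 0,x.max() if len(x) else 0,len(x))
    for r in (70,76,80,90,235,242):
        x=np.where(wh[r,x0:x1])[0]+x0; print(nm,"plate",r,x.min() if len(x) else 0,x.max() if len(x) else 0,len(x))
    col=(x0+x1)//2-8
    for cc in(col-4,col,col+20): print(nm,"col",cc,"plate rows",[int(v) for v in np.where(np.diff(wh[55:260,cc].astype(int)))[0]+55.5+.5],"stone",[int(v) for v in np.where(np.diff(st[55:260,cc].astype(int)))[0]+56])
g=hsv[...,2]; print(g[72:90,244:264]); print(g[228:250,244:264])
E
```

```text
A stone 70 0 0 0
A stone 80 0 0 0
A stone 104 141 187 47
A stone 140 138 197 50
A stone 180 148 192 45
A stone 210 151 194 44
A stone 220 154 194 41
A plate 70 140 187 48
A plate 76 141 187 38
A plate 80 141 187 38
A plate 90 142 188 47
A plate 235 157 197 21
A plate 242 158 197 9
A col 157 plate rows [67, 97, 226, 238] stone [98, 224]
A col 161 plate rows [67, 74, 86, 97, 226, 243] stone [98, 225]
A col 181 plate rows [67, 97, 226, 231] stone [98, 225]
B stone 70 0 0 0
B stone 80 0 0 0
B stone 104 230 278 49
B stone 140 231 278 48
B stone 180 227 276 48
B stone 210 232 277 46
B stone 220 233 275 43
B plate 70 231 277 47
B plate 76 231 277 39
B plate 80 231 277 39
B plate 90 232 276 45
B plate 235 235 274 33
B plate 242 235 274 40
B col 243 plate rows [67, 97, 230, 246] stone [98, 229]
B col 247 plate rows [67, 97, 230, 246] stone [98, 229]
B col 267 plate rows [67, 96, 231, 246] stone [98, 230]
[[209 208 208 205 202 195 194 194 196 197 195 196 196 197 198 202 205 209
  209 209]
 [209 206 207 203 195 179 171 168 172 168 170 173 173 178 183 196 205 208
  211 210]
 [207 208 206 203 191
[... 2510 characters left out ...]
 205 204
  203 205]
 [206 205 204 204 202 203 204 205 204 203 203 203 204 205 203 202 205 204
  203 204]
 [206 205 204 202 202 201 203 204 205 203 201 202 203 204 203 204 204 204
  204 205]
 [203 202 202 200 200 198 199 202 201 201 198 199 201 202 200 199 200 202
  201 201]
 [194 193 191 191 192 190 191 191 193 191 191 189 190 191 191 192 193 191
  192 192]
 [181 178 179 179 178 179 178 179 180 180 175 178 178 180 179 180 178 180
  179 181]
 [175 176 174 175 175 175 175 176 176 175 175 174 174 176 176 176 176 176
  176 176]
 [187 187 187 187 187 188 186 188 188 188 188 188 188 188 188 187 188 188
  189 188]
 [202 201 201 200 202 203 201 201 201 203 203 202 201 202 202 202 203 203
  203 204]]
```

```bash
python3 - <<'E'
from h import *
_,c=load("wrist")
def ob(k,th,L):return [(c,np.array(p),pl(k,s,w,th if st else .006)) for p,s,w,st in L]
B=[((230.5,66.5),.105,.025,0),((277.5,66.5),.105,-.025,0),((253.6,79.8),.092,0,0),((234.5,246),-.105,.025,0),((274.5,246),-.105,-.025,0),((232.3,229.5),-.075,.025,1),((275.7,229.5),-.075,-.025,1)]
A=[((139.5,66.5),.105,.025,0),((187.5,66.5),.105,-.025,0),((164,79.8),.092,0,0),((154.3,225),-.075,.025,1),((195,225),-.075,-.025,1)]
for nm,k,L in(("B",-1,B),("A",0,A)):
    for th in(.028,.013):
        p,r=fit(ob(k,th,L),[.538,.236,.168]); print(nm,th,p.round(4),"rms",np.sqrt((r**2).mean()).round(2),r.round(1).tolist())
p,r=fit(ob(-1,.028,B),[.538,.236,.168]); np.save("rackB.npy",p)
yaw=Ro.from_euler('z',p[2]); o=yaw.apply(pl(-1,0,0,0))+[p[0],p[1],0]; R2=yaw*Ro.from_matrix(np.c_[U,-Y,-N])
print("B origin",o)
for d in(.08,.001): print(d,rel(o+yaw.apply(N)*d,R2))
E
```

```text
B 0.028 [0.5388 0.2421 0.1681] rms 0.52 [[-0.1, 0.0], [-0.2, -0.0], [0.3, -0.3], [0.1, -0.7], [-0.4, -0.7], [0.3, 1.0], [-0.1, 1.0]]
B 0.013 [0.5377 0.2419 0.1683] rms 1.32 [[-0.1, 0.9], [-0.2, 0.8], [0.3, 0.5], [0.1, 0.1], [-0.3, 0.1], [1.4, -3.2], [-0.8, -3.2]]
A 0.028 [0.5419 0.2325 0.1936] rms 2.12 [[0.3, -0.5], [-0.9, -1.6], [0.5, -1.4], [-1.2, 4.8], [1.0, 3.7]]
A 0.013 [0.5404 0.234  0.1686] rms 0.37 [[0.4, -0.0], [-0.8, -0.1], [0.3, -0.4], [-0.2, 0.3], [0.2, 0.3]]
B origin [0.54553068 0.13674205 0.092     ]
0.08 (array([  2.41800486,  -5.05059208, 120.84069486]), array([-0.05582692,  0.0416405 , -0.04189167]))
0.001 (array([  2.47544733,  -4.97363838, 199.8406365 ]), array([-0.05582692,  0.0416405 , -0.04189167]))
```

B is confirmed as the full stone: its fit error is 0.5 px with the 28 mm model and 1.3 px with the 13 mm one. A fits the worn model. I'll approach along the slope normal.

Emit:
step_arm:
  commands: [0.001,-0.002,0.03,0,0,0,0.002,-0.004,0.07,0,0,0,0.0024,-0.005,0.105,0,0,0,0.0024,-0.005,0.13,0,0,0,0.0024,-0.005,0.15,0,0,0,0.0024,-0.005,0.165,0,0,0,0.0024,-0.005,0.18,0,0,0,0.0024,-0.005,0.19,0,0,0,0.0024,-0.005,0.198,0,0,0,0.0024,-0.005,0.2,0,0,0]

```text
t: 4.25
tcp_pos: [0.5452, 0.1373, 0.1039]
tool_rot: [0.957, 0.08, 0.279, -0.027]
force: [-0.0, 0.6, 0.0]
finger_gap: 0.748
gripper_force: 0.0
```

Emit:
step_arm:
  commands: [0,0,0,0,0,0,0,0,0,0,0,0,0,0,0,0,0,0,0,0,0,0,0,0,0,0,0,0,0,0,0,0,0,0,0,0,0,0,0,0,0,0,0,0,0,0,0,0,0,0,0,0,0,0,0,0,0,0,0,0]
  jaw: 0
  grip_force: 60

```text
t: 5.25
tcp_pos: [0.5427, 0.138, 0.104]
tool_rot: [0.957, 0.081, 0.277, -0.028]
force: [4.5, -2.6, -4.3]
finger_gap: 0.571
gripper_force: 66.7
```

```bash
python3 - <<'E'
from h import *
s=manip.sense(); print(s["tcp_pos"],s["finger_gap"]*85,s["gripper_force"],s["force"])
p=np.load("rackB.npy"); yaw=Ro.from_euler('z',p[2]); o=yaw.apply(pl(-1,0,0,0))+[p[0],p[1],0]
print(yaw.inv().apply(s["tcp_pos"]-o)@np.c_[U,Y,N])
seat=np.load("seat.npy"); D=Ro.from_euler('z',seat[3])*Ro.from_euler('x',180,degrees=True)
R0=Ro.from_quat(s["tool_rot"]); print(R0.apply([0,0,-1]), R0.inv().apply([0,0,1]))
print("after lift .1 normal: ", rel(seat[:3]+[0,0,.10],D))
E
```

```text
[0.54266714 0.13803764 0.10401766] 48.506384954994516 66.7013955116272 [ 4.50936073 -2.59058285 -4.33757114]
[0.00415801 0.00175641 0.01157275]
[-0.52647282 -0.09800599  0.84452424] [ 0.5354606  -0.00779416 -0.84452424]
after lift .1 normal:  (array([  52.36467665,  357.82565194, -109.80391883]), array([ -1.49222145, -32.3498569 ,   3.51749832]))
```

The grip is about 11 mm too shallow because the descent didn't finish. I'll reopen, go deeper and regrip.

```bash
python3 - <<'E'
from h import *
p=np.load("rackB.npy"); yaw=Ro.from_euler('z',p[2]); o=yaw.apply(pl(-1,0,0,0))+[p[0],p[1],0]; R2=yaw*Ro.from_matrix(np.c_[U,-Y,-N])
print(rel(o+yaw.apply(N)*.0,R2))
E
```

```text
(array([-4.23180619,  1.85955943, 11.52980504]), array([-0.48977617, -0.3754364 , -0.060218  ]))
```

Emit:
step_arm:
  commands: [0,0,0,0,0,0,0,0,0,0,0,0,0,0,0,0,0,0,-0.001,0.0005,0.002,0,0,0,-0.002,0.001,0.004,0,0,0,-0.003,0.0015,0.006,0,0,0,-0.004,0.0015,0.008,0,0,0,-0.004,0.0015,0.01,0,0,0,-0.004,0.0015,0.0115,0,0,0,-0.004,0.0015,0.0115,0,0,0]
  jaw: 75

```text
t: 6.25
tcp_pos: [0.5444, 0.1372, 0.0907]
tool_rot: [0.957, 0.081, 0.276, -0.028]
force: [0.1, 0.2, -0.4]
finger_gap: 0.753
gripper_force: 0.0
```

```bash
python3 - <<'E'
from h import *
p=np.load("rackB.npy"); yaw=Ro.from_euler('z',p[2]); o=yaw.apply(pl(-1,0,0,0))+[p[0],p[1],0]; R2=yaw*Ro.from_matrix(np.c_[U,-Y,-N])
print(rel(o+yaw.apply(N)*.0,R2),manip.sense()["force"])
E
```

```text
(array([ 1.61806173,  0.60065168, -0.52748404]), array([-0.49968769, -0.16895638, -0.09436849])) [ 0.0965557   0.19930695 -0.39397684]
```

Emit:
step_arm:
  commands: [0,0,0,0,0,0,0,0,0,0,0,0,0,0,0,0,0,0,0,0,0,0,0,0,0,0,0,0,0,0,0,0,0,0,0,0,0,0,-0.002,0,0,0,0,0,-0.005,0,0,0,0,0,-0.01,0,0,0,0,0,-0.018,0,0,0]
  jaw: 0
  grip_force: 80

```text
t: 7.25
tcp_pos: [0.5341, 0.1349, 0.1055]
tool_rot: [0.958, 0.081, 0.274, -0.027]
force: [0.2, -0.6, -5.6]
finger_gap: 0.57
gripper_force: 83.5
```

Emit:
step_arm:
  commands: [0,0,-0.015,0,0,0,0,0,-0.035,0,0,0,0,0,-0.06,0,0,0,0,0,-0.085,0,0,0,0,0,-0.11,0,0,0,0,0,-0.13,0,0,0,0,0,-0.145,0,0,0,0,0,-0.15,0,0,0,0,0,-0.15,0,0,0,0,0,-0.15,0,0,0]

```text
t: 8.25
tcp_pos: [0.453, 0.1208, 0.2328]
tool_rot: [0.958, 0.081, 0.274, -0.028]
force: [0.8, -0.4, -5.7]
finger_gap: 0.573
gripper_force: 83.9
```

```bash
python3 - <<'E'
from h import *
a,c=snap("wrist"); cv2.imwrite("pics/w3.png",a)
s=manip.sense(); print(s["tcp_pos"],s["finger_gap"]*85,s["force"],s["ft_torque"])
seat=np.load("seat.npy"); print(seat)
D=Ro.from_euler('z',seat[3])*Ro.from_euler('x',180,degrees=True)
print(rel(seat[:3]+[0,0,.14],D)); print(Ro.from_quat(s["tool_rot"]).inv().apply([0,0,1]))
E
```

```text
[0.45285533 0.1207647  0.23323705] 48.25306508178359 [-0.97502174  0.88187191 -4.77732801] [-0.13267968  0.77376331  0.02570838]
[ 0.589625   -0.21793045  0.122       0.10641424]
(array([ 81.99138068, 356.84062257,  13.77827477]), array([ -1.51567631, -31.97128189,   3.51702235]))
[ 0.52988228 -0.00840275 -0.84802958]
```

View pics/w3.png

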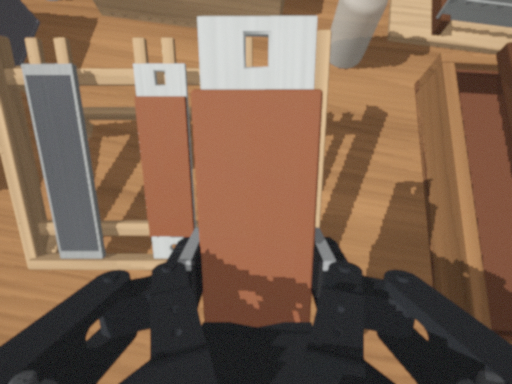

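The carrier is held with the slot end uphill: plate end edge at row 16, slot at (256,50), stone edge at row 90. I'll get its pose in the tool frame by PnP.

```bash
cat > held.py <<'E'
from h import *
def held(verbose=1):
    a,c=load("wrist"); hsv=cv2.cvtColor(a,cv2.COLOR_BGR2HSV)
    wh=((hsv[...,1]<45)&(hsv[...,2]>140)).astype(np.uint8)
    st=((hsv[...,0]<14)&(hsv[...,1]>110)).astype(np.uint8)
    n,l,s,ce=cv2.connectedComponentsWithStats(wh[:130]); 
    i=max((k for k in range(1,n)),key=lambda k:s[k,4] if abs(ce[k][0]-256)<70 else 0); m=(l==i).astype(np.uint8)
    x,y,w,h,_=s[i]
    line=lambda P:np.polyfit(P[:,0],P[:,1],1)
    rows=np.arange(y+6,y+h-8)
    L=np.array([(r,np.where(m[r])[0].min()-.5) for r in rows]); R=np.array([(r,np.where(m[r])[0].max()+.5) for r in rows])
    cols=np.r_[x+8:x+w//3, x+2*w//3:x+w-8]
    T=np.array([(k,np.where(m[:,k])[0].min()-.5) for k in cols]); Bt=np.array([(k,np.where(m[:,k])[0].max()+.5) for k in cols])
    lL,lR,lT,lB=map(line,(L,R,T,Bt))
    def X(lv,lh): # x=a r+b ; r=c x+d
        r=(lh[0]*lv[1]+lh[1])/(1-lh[0]*lv[0]); return (lv[0]*r+lv[1],r)
    rs=np.arange(int(y+h+8),int(y+h+70),4)
    run=[]
    for r in rs:
        xs=np.where(st[r])[0]; 
        k=256; lo=k
        while st[r,lo-1]: lo-=1
        hi=k
        while st[r,hi+1]: hi+=1
        run.append((r,lo-.5,hi+.5))
    run=np.array(run); sL=line(run[:,:2]); sR=line(run[:,[0,2]])
    hole=(m==0)[y:y+h,x+10:x+w-10].astype(np.uint8); n2,l2,s2,c2=cv2.connectedComponentsWithStats(hole[5:-8])
    j=1+np.argmax(s2[1:,4]); hx=s2[j,0]+x+10+(s2[j,2]-1)/2; hy=s2[j,1]+y+5+(s2[j,3]-1)/2
    img=np.array([X(lL,lT),X(lR,lT),(hx,hy),X(sL,lB),X(sR,lB)],float)
    obj=np.array([(.105,.025,.006),(.105,-.025,.006),(.092,0,.006),(.075,.025,.028),(.075,-.025,.028)])
    d=np.array(manip.snapshot("wrist")["mount"])
    # carrier pose in tool: p(3), rotvec(3) about nominal diag(1,-1,-1)
    Rn=Ro.from_euler('x',180,degrees=True); Mi=np.linalg.inv(d)
    def f(p):
        Q=(Ro.from_rotvec(p[3:])*Rn).apply(obj)+p[:3]; q=(Mi[:3,:3]@Q.T).T+Mi[:3,3]; u=(c["K"]@q.T).T; return ((u[:,:2]/u[:,2:])-img).ravel()
    g=lambda p:np.r_[f(p),(p[3]/np.radians(1))*1,(p[2]-0)/.004]  # weak priors: roll 0, depth
    r=least_squares(g,np.zeros(6)); 
    if verbose: print(img.round(1).tolist(),f(r.x).round(1))
    return r.x
if __name__=="__main__":
    p=held(); print("pos mm",(p[:3]*1000).round(2),"rot deg",np.degrees(p[3:]).round(2)); np.save("held.npy",p)
E
python3 held.py
```

```text
[[196.2, 14.5], [317.1, 14.5], [256.0, 50.0], [188.9, 89.8], [322.1, 88.5]] [-0.2  0.6 -0.6  0.1  0.2 -0.8 -0.2 -0.5  0.7  0.6]
pos mm [ 0.87 -0.84  2.44] rot deg [-0.52  1.05 -0.04]
```

```bash
cat >> h.py <<'E'
def place(h,dx=0,dy=0):
    p=np.load("held.npy"); s=np.load("seat.npy"); Yw=Ro.from_euler('z',s[3])
    Rt=Yw*Ro.from_euler('x',-180,degrees=True)*Ro.from_rotvec(-p[3:])
    return s[:3]+[0,0,h]+Yw.apply([dx,dy,0])-Rt.apply(p[:3]),Rt
E
python3 - <<'E'
from h import *
s=np.load("seat.npy"); s[3]=.1045; np.save("seat.npy",s)
print(rel(*place(.13)))
E
```

```text
(array([ 76.60684804, 357.8169558 ,  18.80166729]), array([ -1.05693316, -33.03694656,   3.84854244]))
```

Emit:
step_arm:
  commands: [0.016,0.01,-0.02,0,0,0,0.028,0.04,-0.025,0,-3,0.5,0.035,0.08,-0.022,0,-6,1,0.042,0.12,-0.018,0,-9.5,1.3,0.048,0.16,-0.014,-0.3,-13,1.6,0.055,0.2,-0.01,-0.5,-17,2,0.06,0.24,-0.005,-0.7,-21,2.5,0.066,0.28,0,-0.8,-25,3,0.071,0.32,0.008,-1,-29,3.5,0.0766,0.35,0.015,-1,-33,3.8]

```text
t: 9.35
tcp_pos: [0.588, -0.2139, 0.2563]
tool_rot: [0.999, 0.051, -0.009, -0.005]
force: [0.2, -0.1, -5.5]
finger_gap: 0.571
gripper_force: 85.6
```

```bash
python3 - <<'E'
from h import *
s=manip.sense(); print(s["tcp_pos"],s["qd"].round(2)); print(rel(*place(.13)))
E
```

```text
[ 0.58804782 -0.21391703  0.25628206] [-0.07  0.6  -1.   -0.43  0.98  0.12]
(array([0.36950779, 5.04197183, 1.77473129]), array([-0.14314951,  0.00426177, -0.05497297]))
```

Emit:
step_arm:
  commands: [0,0.005,0.005,0,0,0,0,0.007,0.015,0,0,0,0,0.0075,0.03,0,0,0,0,0.0075,0.045,0,0,0,0,0.0075,0.06,0,0,0,0,0.0075,0.07,0,0,0,0,0.0075,0.08,0,0,0,0,0.0075,0.085,0,0,0,0,0.0075,0.085,0,0,0,0,0.0075,0.085,0,0,0]

```text
t: 10.35
tcp_pos: [0.5875, -0.2188, 0.1737]
tool_rot: [0.999, 0.052, -0.007, -0.004]
force: [0.7, -0.6, -4.7]
finger_gap: 0.571
gripper_force: 85.7
```

```bash
python3 - <<'E'
from h import *
a,c=snap("wrist"); b,_=snap("top"); 
s=manip.sense(); print(s["tcp_pos"],s["qd"].round(2))
import held; p=held.held(); print(p[:3]*1000,np.degrees(p[3:])); 
print(rel(*place(.03)))
B=cv2.resize(b[100:230,295:405],(440,520),interpolation=cv2.INTER_CUBIC); cv2.imwrite("pics/w4.png",np.hstack([B,cv2.resize(a,(360,270)).copy() if 0 else cv2.copyMakeBorder(cv2.resize(a,(360,270)),0,250,0,0,cv2.BORDER_CONSTANT)]))
E
```

```text
[ 0.58768827 -0.2190396   0.17408411] [-0. -0.  0. -0.  0.  0.]
[[196.0, 15.8], [317.2, 14.2], [261.0, 61.5], [132.4, 90.5], [389.0, 87.3]] [-22.5   3.9  24.6   3.3  -2.5  -0.5  12.4  -2.5 -12.1  -2.6]
[ -6.57253772   1.23159568 -74.16840241] [  0.48392087 -19.45507134  -0.89572824]
(array([ 1.52781458,  0.1352694 , 19.62874527]), array([ 0.03911006, -0.26137652, -0.00214158]))
```

View pics/w4.png

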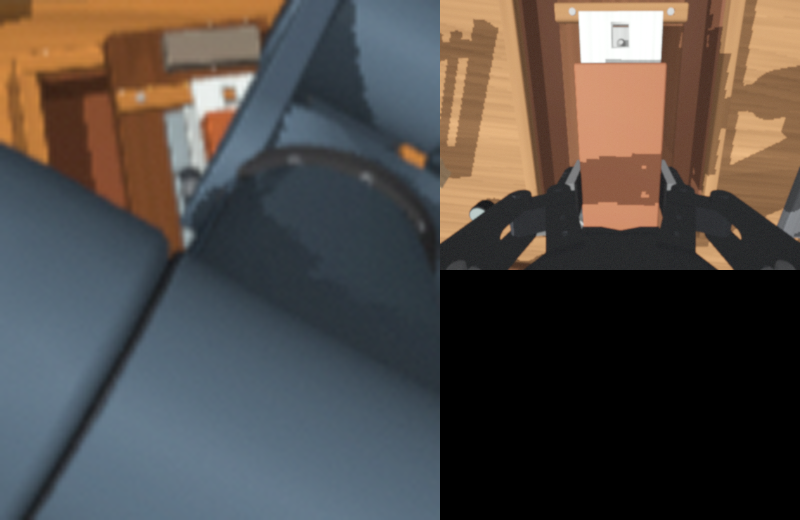

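The wrist view looks through the slot at (256,51) and shows the far dowel below it at about (261,61). I'll compare that with the predicted dowel position.

```bash
python3 - <<'E'
from h import *
a,c=load("wrist"); s=np.load("seat.npy"); Yw=Ro.from_euler('z',s[3])
for h in(0,.006,.014): print(h,proj(c,s[:3]+Yw.apply([.092,0,h])).round(1))
g=cv2.cvtColor(a,cv2.COLOR_BGR2GRAY); print(g[28:74:1,240:274:1][::2])
E
```

```text
0 [257.5  62.8]
0.006 [257.5  61.5]
0.014 [257.4  59.6]
[[254 254 253 254 254 253 254 255 255 255 255 255 255 255 255 255 254 254
  254 255 255 255 254 254 254 254 254 253 254 254 254 255 255 255]
 [255 254 250 243 239 240 240 242 243 244 246 246 247 247 246 246 246 246
  247 249 249 249 249 250 250 250 251 251 251 252 253 254 255 255]
 [255 252 239 219 207 210 211 214 217 220 222 224 226 227 227 228 229 232
  234 236 237 238 240 239 241 242 243 244 246 250 252 254 255 255]
 [255 252 239 218 203 194 185 181 181 184 186 187 187 187 187 187 190 189
  191 191 193 192 193 195 195 196 197 203 223 243 251 254 255 255]
 [255 254 244 220 198 176 152 137 133 135 133 132 128 130 133 137 138 141
  140 140 139 141 141 141 141 141 143 164 206 238 250 254 255 255]
 [255 255 245 221 196 184 173 171 171 170 169 168 168 169 172 171 172 169
  169 170 168 168 167 165 165 167 170 182 212 240 251 254 255 255]
 [254 254 245 220 199 199 211 217 221 220 220 219 219 220 222 221 221 220
  220 218 217 215 212 212 212 214 216 220 231 246 253 254 255 255]
 [254 254 245 220 198 200 215 224 226 226 225 226 227 227
[... 1499 characters left out ...]
 254 249 230 207 197 211 224 226 226 221 208 193 185 182 177 168 155
  138 126 119 115 121 128 145 154 160 177 205 233 249 255 255 255]
 [255 254 249 232 209 197 204 214 218 220 218 210 200 194 192 189 188 184
  182 179 177 180 181 185 190 193 195 204 218 236 249 254 255 255]
 [255 255 251 242 230 226 226 227 229 231 232 233 234 233 234 234 234 234
  238 238 239 239 239 241 241 241 242 242 245 248 252 254 255 255]
 [255 255 254 254 252 252 252 253 253 254 255 255 255 255 255 255 254 254
  254 255 255 254 254 255 254 254 254 253 253 254 254 255 254 255]
 [255 254 254 254 254 254 254 255 255 255 255 255 255 255 255 255 255 255
  255 255 255 254 254 254 254 254 254 252 252 253 254 254 255 255]]
```

The tip is seen at (256.5,59.5) against a prediction of (257.4,59.6), so alignment is within 1 mm. Lowering slowly.

Emit:
step_arm:
  commands: [0.0015,0,0.006,0,-0.25,0,0.0015,0,0.014,0,-0.25,0,0.0015,0,0.022,0,-0.25,0,0.0015,0,0.028,0,-0.25,0,0.0015,0,0.032,0,-0.25,0,0.0015,0,0.036,0,-0.25,0,0.0015,0,0.039,0,-0.25,0,0.0015,0,0.042,0,-0.25,0,0.0015,0,0.0445,0,-0.25,0,0.0015,0,0.046,0,-0.25,0]

```text
t: 11.5
tcp_pos: [0.5879, -0.2183, 0.1272]
tool_rot: [0.999, 0.052, -0.01, -0.004]
force: [-0.1, 0.7, -6.2]
finger_gap: 0.568
gripper_force: 85.8
```

```bash
python3 - <<'E'
from h import *
s=manip.sense(); print(s["tcp_pos"],s["force"],s["ft_torque"]); print(rel(*place(.0)))
E
```

```text
[ 0.58789886 -0.21826773  0.12717432] [-0.13033888  0.67825104 -6.18312061] [-0.02452285 -0.03372877 -0.03535869]
(array([0.98346335, 0.73483822, 2.70584394]), array([-0.01474459,  0.06744802, -0.002898  ]))
```

Emit:
step_arm:
  commands: [0,0,0.0005,0,0,0,0,0,0.001,0,0,0,0,0,0.0014,0,0,0,0,0,0.0018,0,0,0,0,0,0.0021,0,0,0,0,0,0.0024,0,0,0,0,0,0.0027,0,0,0,0,0,0.003,0,0,0,0,0,0.003,0,0,0,0,0,0.003,0,0,0]

```text
t: 12.5
tcp_pos: [0.5879, -0.2182, 0.1244]
tool_rot: [0.999, 0.052, -0.01, -0.004]
force: [0.1, 0.0, -4.6]
finger_gap: 0.575
gripper_force: 85.9
```

Emit:
step_arm:
  commands: [0,0,0.0003,0,0,0,0,0,0.0006,0,0,0,0,0,0.0009,0,0,0,0,0,0.0012,0,0,0,0,0,0.0015,0,0,0,0,0,0.0017,0,0,0,0,0,0.0019,0,0,0,0,0,0.0021,0,0,0,0,0,0.0021,0,0,0,0,0,0.0021,0,0,0]

```text
t: 13.5
tcp_pos: [0.5877, -0.2183, 0.1228]
tool_rot: [0.999, 0.052, -0.01, -0.004]
force: [-5.5, 0.7, 3.4]
finger_gap: 0.571
gripper_force: 86.9
```

Contact came at about the expected height. Releasing.

Emit:
step_arm:
  commands: [0,0,0,0,0,0,0,0,0,0,0,0,0,0,0,0,0,0,0,0,0,0,0,0,0,0,0,0,0,0,0,0,-0.005,0,0,0,0,0,-0.015,0,0,0,0,0,-0.03,0,0,0,0,0,-0.05,0,0,0,0,0,-0.07,0,0,0]
  jaw: 75

```text
t: 14.5
tcp_pos: [0.5893, -0.2188, 0.1937]
tool_rot: [0.999, 0.052, -0.01, -0.004]
force: [0.2, 0.2, 0.3]
finger_gap: 0.75
gripper_force: 0.0
```

Emit:
step_arm:
  commands: [-0.01,0,-0.02,0,0,0,-0.025,0,-0.05,0,0,0,-0.03,0,-0.08,0,0,0,-0.03,0,-0.11,0,0,0,-0.03,0,-0.13,0,0,0,-0.03,0,-0.145,0,0,0,-0.03,0,-0.145,0,0,0,-0.03,0,-0.145,0,0,0,-0.03,0,-0.145,0,0,0,-0.03,0,-0.145,0,0,0]

```text
t: 15.5
tcp_pos: [0.5618, -0.2225, 0.3365]
tool_rot: [0.999, 0.052, -0.011, -0.005]
force: [-0.2, 0.1, 0.1]
finger_gap: 0.749
gripper_force: 0.0
```

```bash
python3 - <<'E'
from h import *
a,c=snap("wrist"); cv2.imwrite("pics/w5.png",cv2.resize(a,(800,600),interpolation=cv2.INTER_CUBIC))
s=np.load("seat.npy"); Yw=Ro.from_euler('z',s[3]); print(manip.sense()["tcp_pos"])
for X in[(.105,.025,.006),(.105,-.025,.006),(-.105,.025,.006),(-.105,-.025,.006),(.075,.025,.028),(.075,-.025,.028),(-.075,.025,.028),(-.075,-.025,.028),(-.092,0,.014),(.092,0,.014),(-.088,.048,.012)]: print(X,(proj(c,s[:3]+Yw.apply(X))/.64).round())
E
```

```text
[ 0.5618902  -0.22261325  0.3365633 ]
(0.105, 0.025, 0.006) [367.  64.]
(0.105, -0.025, 0.006) [439.  64.]
(-0.105, 0.025, 0.006) [373. 345.]
(-0.105, -0.025, 0.006) [433. 345.]
(0.075, 0.025, 0.028) [365. 107.]
(0.075, -0.025, 0.028) [440. 107.]
(-0.075, 0.025, 0.028) [370. 320.]
(-0.075, -0.025, 0.028) [435. 320.]
(-0.092, 0, 0.014) [403. 334.]
(0.092, 0, 0.014) [403.  83.]
(-0.088, 0.048, 0.012) [343. 328.]
```

View pics/w5.png

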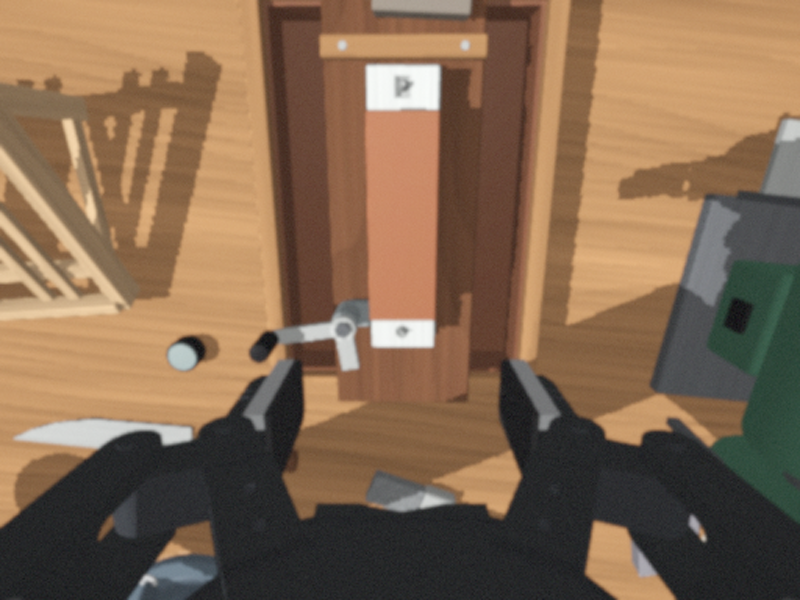

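The carrier is seated: its corners at (367,64), (439,64), (373,345) and (433,345) match the predictions, and both dowels show through their holes. The keeper is still open, with the pin at (344,328) and the knob top at about (258,352). Now I'll measure the knob angle and plan the push.

```bash
cat >> h.py <<'E'
def st(X):  # station-local (rel seat) to world
    s=np.load("seat.npy"); return s[:3]+Ro.from_euler('z',s[3]).apply(X)
def D(): return Ro.from_euler('z',np.load("seat.npy")[3])*Ro.from_euler('x',180,degrees=True)
def loc(P):
    s=np.load("seat.npy"); return Ro.from_euler('z',s[3]).inv().apply(np.array(P)-s[:3])
E
python3 - <<'E'
from h import *
a,c=load("wrist")
g=cv2.cvtColor(a,cv2.COLOR_BGR2GRAY); m=(g<50).astype(np.uint8); m[235:]=0; n,l,s,ce=cv2.connectedComponentsWithStats(m[200:235,150:190]); print(s[:4],ce[:4]+[150,200])
for px,z in(((258,351),.164),((272,341),.134)):
    q=loc(onz(c,np.array(px)*.64,z))-[-.088,.048,0]; print(q[:2], "r",np.hypot(*q[:2]),"k",np.arctan2(q[1],-q[0]))
for k in(1.4,): print(st(np.array([-.088,.048,.024])+.06*np.array([-np.cos(k),np.sin(k),0])))
# start: finger above, 30mm on +x side of knob
print(rel(st([-.088+.035,.048+.062,.09]),D()), rel(st([-.088+.035,.048+.062,.024]),D()))
E
```

```text
[[   0    0   40   35 1271]
 [  14   13   13   16  119]
 [  37   29    3    6   10]] [[169.25334382 216.65696302]
 [170.53781513 219.38655462]
 [188.5        232.2       ]]
[-0.00700032  0.05981819] r 0.06022640831010433 k 1.4542996074169061
[-0.01146462  0.05814811] r 0.05926753505204309 k 1.3761307605381328
[ 0.48078825 -0.12163089  0.146     ]
(array([ -22.33574065, -110.4066588 ,  126.25431979]), array([-0.61215246,  1.22217328, -0.0427653 ])) (array([ -20.92776863, -109.70210212,  192.23553844]), array([-0.61215246,  1.22217328, -0.0427653 ]))
```

Emit:
step_arm:
  commands: [-0.006,-0.03,0,0,0,0,-0.012,-0.06,0.01,-0.3,0.6,0,-0.018,-0.09,0.03,-0.6,1.2,0,-0.022,-0.11,0.06,-0.6,1.2,0,-0.022,-0.11,0.09,-0.6,1.2,0,-0.022,-0.11,0.12,-0.6,1.2,0,-0.021,-0.11,0.15,-0.6,1.2,0,-0.021,-0.11,0.175,-0.6,1.2,0,-0.021,-0.11,0.188,-0.6,1.2,0,-0.021,-0.11,0.192,-0.6,1.2,0]
  jaw: 0
  grip_force: 20

```text
t: 16.55
tcp_pos: [0.5248, -0.1137, 0.145]
tool_rot: [0.999, 0.052, -0.001, -0.0]
force: [-0.2, -0.4, 0.6]
finger_gap: -0.003
gripper_force: 0.0
```

```bash
python3 - <<'E'
from h import *
s=manip.sense(); print(s["finger_gap"],s["force"],(loc(s["tcp_pos"])-[-.088,.048,0])*1000, rel(st([-.053,.110,.024]),D()))
E
```

```text
-0.0025388887282105947 [-0.21844928 -0.36748415  0.59730379] [34.42104024 62.43867049 22.99558565] (array([ 0.57658636,  0.43712139, -1.0064529 ]), array([-0.06482416,  0.15302611, -0.04081269]))
```

Emit:
step_arm:
  commands: [-0.01,0,0,0,0,0,-0.02,0,0,0,0,0,-0.026,0.002,0,0,0,0,-0.032,0.004,0,0,0,0,-0.038,0.006,0,0,0,0,-0.044,0.008,0,0,0,0,-0.05,0.01,0,0,0,0,-0.056,0.012,0,0,0,0,-0.062,0.014,0,0,0,0,-0.062,0.014,0,0,0,0]

```text
t: 17.55
tcp_pos: [0.4678, -0.137, 0.1479]
tool_rot: [0.999, 0.052, 0.003, 0.003]
force: [4.8, -2.9, 2.0]
finger_gap: 0.0
gripper_force: 1.9
```

```bash
python3 - <<'E'
from h import *
a,c=snap("wrist"); b,_=snap("side")
s=manip.sense(); print(s["force"],(loc(s["tcp_pos"])-[-.088,.048,0])*1000)
cv2.imwrite("pics/w6.png",a)
E
```

```text
[ 5.29617082 -3.05766023  1.51122068] [-24.74494321  45.7833552   25.82117711]
```

View pics/w6.png

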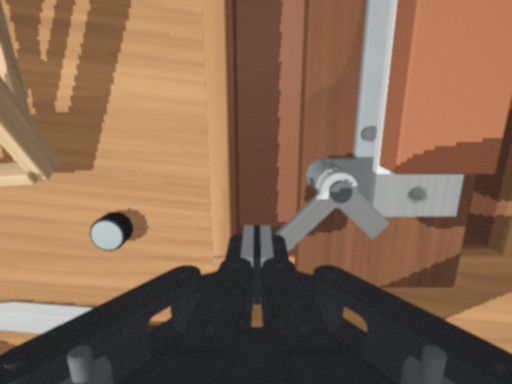

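Pushing works: the lever is about halfway, with the pin at (341,188), the arm pointing down-left under the fingers and the nose down-right. Next I'll go round to the knob's outer side and push it towards the plate side until it stops.

Emit:
step_arm:
  commands: [0.005,0,0,0,0,0,0.005,-0.015,0,0,0,0,0.005,-0.03,0,0,0,0,-0.01,-0.03,0,0,0,0,-0.027,-0.03,0,0,0,0,-0.027,-0.02,0,0,0,0,-0.028,-0.012,0,0,0,0,-0.029,-0.005,0,0,0,0,-0.03,0.001,0,0,0,0,-0.031,0.006,0,0,0,0]

```text
t: 18.65
tcp_pos: [0.4284, -0.1392, 0.1462]
tool_rot: [0.999, 0.052, -0.008, -0.005]
force: [-15.3, 8.3, 13.7]
finger_gap: 0.003
gripper_force: 8.3
```

Emit:
step_arm:
  commands: [0,0.003,0,0,0,0,0,0.005,0,0,0,0,0,0.007,0,0,0,0,0,0.009,0,0,0,0,0,0.011,0,0,0,0,0,0.013,0,0,0,0,0,0.0145,0,0,0,0,0,0.0155,0,0,0,0,0,0.0155,0,0,0,0,0,0.0155,0,0,0]

```text
validation failed for argument at $.co...
```

```bash
python3 - <<'E'
from h import *
a,c=snap("wrist")
s=manip.sense(); print(s["force"],(loc(s["tcp_pos"])-[-.088,.048,0])*1000)
cv2.imwrite("pics/w7.png",a)
E
```

```text
[-15.12732356   7.54042764  13.31838764] [-64.45864484  46.58996185  24.15364878]
```

View pics/w7.png

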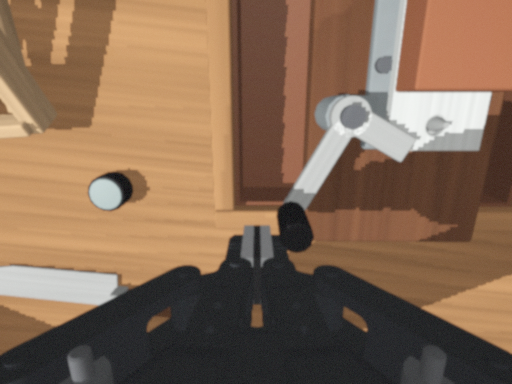

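The fingers slid to the knob's far corner, and the lever now stands at about 0.6 rad with the knob at (293,225). I'll back off, move beside the knob and push squarely.

Emit:
step_arm:
  commands: [0,-0.01,0,0,0,0,0,-0.022,0,0,0,0,0.009,-0.022,0,0,0,0,0.009,-0.022,0,0,0,0,0.009,-0.015,0,0,0,0,0.008,-0.01,0,0,0,0,0.007,-0.005,0,0,0,0,0.006,0,0,0,0,0,0.005,0.005,0,0,0,0,0.005,0.01,0,0,0,0]

```text
t: 19.7
tcp_pos: [0.441, -0.1534, 0.1469]
tool_rot: [0.999, 0.052, 0.0, 0.0]
force: [-1.5, 1.5, -0.5]
finger_gap: 0.002
gripper_force: 1.0
```

```bash
python3 - <<'E'
from h import *
a,c=snap("wrist")
s=manip.sense(); print(s["force"],(loc(s["tcp_pos"])-[-.088,.048,0])*1000, s["t"])
hsv=cv2.cvtColor(a,cv2.COLOR_BGR2HSV)
pin=proj(c,st([-.088,.048,.012])); print("pin",pin)
for k in(0,.1,.2,.3,.4,.5,.6):
    q=proj(c,st(np.array([-.088,.048,.012])+.04*np.array([-np.cos(k),np.sin(k),0]))); n=proj(c,st(np.array([-.088,.048,.012])+.03*np.array([-np.sin(k),-np.cos(k),0]))); print(k,q.round(),a[int(q[1]),int(q[0])],n.round(),a[int(n[1]),int(n[0])])
E
```

```text
[-0.75381872  1.03066202 -0.86039186] [-52.19709019  30.42024621  25.05785038] 19.75
pin [318.33043188 138.57829089]
0 [314. 210.] [47 62 89] [375. 138.] [204 206 204]
0.1 [307. 210.] [136 140 138] [375. 144.] [205 208 206]
0.2 [300. 209.] [135 138 136] [373. 150.] [206 208 206]
0.3 [293. 207.] [137 139 136] [371. 155.] [206 208 206]
0.4 [287. 205.] [ 67  95 140] [369. 161.] [207 209 206]
0.5 [280. 202.] [ 51  70 104] [366. 165.] [239 242 239]
0.6 [274. 199.] [49 65 97] [362. 170.] [163 167 171]
```

The lever is at about 0.2 rad with light force. Continuing slowly to the stop.

Emit:
step_arm:
  commands: [-0.001,0.002,0,0,0,0,-0.002,0.004,0,0,0,0,-0.003,0.006,0,0,0,0,-0.004,0.008,0,0,0,0,-0.004,0.01,0,0,0,0,-0.004,0.0115,0,0,0,0,-0.004,0.013,0,0,0,0,-0.004,0.014,0,0,0,0,-0.004,0.0145,0,0,0,0,-0.004,0.0145,0,0,0,0]

```text
t: 20.75
tcp_pos: [0.4387, -0.1645, 0.1472]
tool_rot: [0.999, 0.051, 0.0, -0.003]
force: [3.2, 13.4, 4.4]
finger_gap: -0.001
gripper_force: 6.0
```

```bash
cat > lev.py <<'E'
from h import *
a,c=snap("wrist"); s=manip.sense(); print(s["force"],(loc(s["tcp_pos"])-[-.088,.048,0])*1000, s["t"])
g=cv2.cvtColor(a,cv2.COLOR_BGR2GRAY); sat=cv2.cvtColor(a,cv2.COLOR_BGR2HSV)[...,1]
# lever arm: grey pixels along arcs of radius 25..40 mm about pin
for r in(.02,.025,.03,.035):
    ks=np.arange(-.6,.6,.01); v=[]
    for k in ks:
        q=proj(c,st(np.array([-.088,.048,.012])+r*np.array([-np.cos(k),np.sin(k),0]))).round().astype(int); v.append(sat[q[1],q[0]]<60 and g[q[1],q[0]]>90)
    v=np.array(v); print(r,ks[v].min().round(2) if v.any() else None,ks[v].max().round(2) if v.any() else None,ks[v].mean().round(3) if v.any() else None)
E
python3 lev.py
```

```text
[ 3.9497143  12.08783049  5.40257766] [-56.47454725  20.84094107  25.18365168] 20.8
0.02 -0.29 0.36 0.035
0.025 -0.22 0.29 0.035
0.03 -0.19 0.25 0.03
0.035 -0.15 0.19 0.02
```

The stop has been reached: 13 N against about 1 N of friction, at an angle of about 0.02–0.03. Retreating and checking.

Emit:
step_arm:
  commands: [0,-0.01,0,0,0,0,0,-0.025,0,0,0,0,0,-0.03,-0.02,0,0,0,0,-0.03,-0.05,0,0,0,0,-0.03,-0.09,0,0,0,0.02,-0.02,-0.13,0,0,0,0.04,0,-0.15,0,0,0,0.06,0.02,-0.16,0,0,0,0.06,0.02,-0.16,0,0,0,0.06,0.02,-0.16,0,0,0]

```text
t: 21.8
tcp_pos: [0.5002, -0.1811, 0.3067]
tool_rot: [0.999, 0.052, 0.0, 0.0]
force: [-0.2, 0.7, 0.1]
finger_gap: 0.003
gripper_force: 0.0
```

```bash
python3 lev.py; python3 - <<'E'
from h import *
a,c=load("wrist"); p=proj(c,st([-.09,.02,0])); x0,y0=(p-[100,85]).astype(int).clip(0); 
for X in[(.105,.025,.006),(-.105,.025,.006),(-.105,-.025,.006),(-.075,-.025,.028),(-.148,.048,.042),(-.088,.012,.012)]: print(X,proj(c,st(X)).round())
cv2.imwrite("pics/w8.png",cv2.resize(a,(800,600),interpolation=cv2.INTER_CUBIC))
E
```

```text
[-0.17682727  1.48760763 -0.45169383] [  2.21851434  -1.38422006 184.19711042] 21.85
0.02 -0.28 0.4 0.06
0.025 -0.22 0.32 0.05
0.03 -0.18 0.26 0.04
0.035 -0.16 0.22 0.03
(0.105, 0.025, 0.006) [279. -27.]
(-0.105, 0.025, 0.006) [276. 188.]
(-0.105, -0.025, 0.006) [320. 188.]
(-0.075, -0.025, 0.028) [326. 166.]
(-0.148, 0.048, 0.042) [255. 236.]
(-0.088, 0.012, 0.012) [288. 175.]
```

View pics/w8.png

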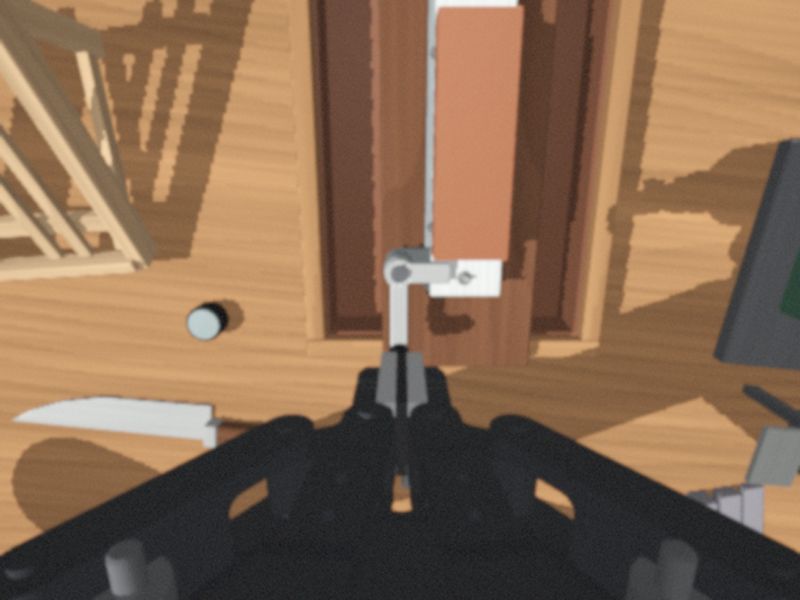

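The view shows the nose lying over the plate end at (440,272), the knob arm straight along -x, and the plate seated. The gripper is about 140 mm above everything. The apparent angle comes from a constant 1 mm pin offset, so the keeper is closed. Handing in.

```bash
python3 -c "
from station import manip
print(manip.sign_off())"
```

```text
the job is handed in; nothing more can be done
None
```

The full-thickness whetstone's carrier is seated flat over both dowels, the keeper is pushed against its stop, everything is released, and the job was handed in at about 22 s of the 50 s allowed, with no verdict returned.

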